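# Slide the vial carrier round the L-slot into the reader

## Robot

A 7-joint arm with a two-finger parallel gripper is mounted at the origin on a cart in front of the work surface, level with it; the furniture and walls round the work are solid. World frame = base frame: x ahead of the robot, y to its left, z up, the work surface at z = 0. Lengths are in m, angles in rad, forces in N, time in s.
With the tool pointing down it reaches from about 0.4 to 0.85 m from the base axis. Payload 10.4 kg.
Tool frame: the origin (TCP) lies midway between the tips of the shut fingers; the grasp point (between the pads) lies hold_point_z behind it (hold_point_z is the distance from the TCP to the grasp point, in m); z points along the fingers, y is the line along which they close (so a half turn about z gives the same grasp; the last joint's range is limited). The gripper opens to 87 mm and grips with 3 to 60 N. Pads are 19 mm wide; open, the fingers measure 117 mm over their backs; the gripper's body (75 mm by 190 mm) begins 51 mm behind the grasp point.
Start: joints at [-1.17, 0.332, -0.065, 1.46, 0.022, 1.35, -0.088], TCP at [0.257, 0.57, 0.223] pointing down, gripper open.
Joint ranges: [-2.6, 2.6], [-0.5, 2.12], [-1.47, 1.34], [0.16, 2.42], [-1.27, 4.41], [0.06, 2.06], [-2.6, 2.6]. Speed limits (rad/s): [2.22, 2.22, 2.79, 2.79, 3.14, 3.14, 3.14].

## Interface

Orientations are given as a unit quaternion [x, y, z, w].
In Python, from bench import * gives the robot as it stands. The module is installed in compiled form; this text tells all that it offers.
- The arm moves only by the tool drive_tool, never from a script. Its argument "increments" is a list of rows, each a list of 6 numbers: the shift along the tool's x, y, z scaled (see below), then the turn, a rotation vector about the tool's x, y, z scaled (see below). In form: [[dx, dy, dz, rx, ry, rz], ...]. A call has exactly 5 rows; each row is the pose to reach, as a shift and turn from the pose commanded when the call began, along the tool's axes at that moment; what a row does not reach only later rows make up. The controller multiplies each number of a shift by 300 mm and each number of a turn by pi/4 rad. A row lasts 1/12 s, in which the tool goes at most 41.7 mm and 7.16 degrees, less where a joint would pass 70% of its speed; a pose out of reach is approached as far as the arm can. A call with a number of a shift or a turn outside -1 to 1 is refused whole. A call with a gripper value outside its range is refused whole. "claw" is the closure, from 0 (fully open) to 1 (shut), set as the call begins (left out, the last holds). The fingers move at their own pace and stop on an object; "force" is the grip in N (left out, the last holds). Time passes only in rows, so rows that repeat a pose let the fingers close, or fill a call up. It gives the time, the measured TCP pose, the force, the opening and the grip force at its end, in the units of the state.
- read_state(): the state, without advancing time (a new reading comes with each control period).
- camera(name): name is "scene" or "top" or "wrist"; returns the picture (400x640x3 uint8, blue, green, red); there is no depth.
- get_calibration(name): a dict with "K" (3x3 intrinsics, pixels), "position" and "rotation" of the camera in the world. Camera axes: x right, y down, z forward; pixel columns grow to the right and rows downward; lengths in m; the calibration is good to about 2 mm. The wrist camera is an equidistant fisheye: a pixel r from the principal point sees the ray r / f radians off the axis. A picture is of the moment at which its call begins: read the wrist's pose just before it. get_calibration takes no time and is no camera call; for the wrist camera it gives the pose at the moment of the call.
- close_job(): hands the job in; it is judged then, once.
The state is a dict: "time": time; "joint_positions": joint angles; "joint_vel": joint speeds; "joint_torque": joint torques, N m; "ee_pos": TCP position; "eef_rot": TCP orientation; "ft_force": force on the tool from outside, world axes, zero at the start; "torque": the same for the moment, N m; "width": finger opening in m; "grip_force": force on a finger pad.
Only numpy, scipy, OpenCV 4.12 (cv2) and the standard library are available. Lean on these libraries where they do the work, as an engineer would, in place of code of your own. Each camera call takes 0.05 s, during which the arm holds its last target. There are 200 camera calls.

## Task

Using only the outside of the closed fingers, gently push the round steel carrier with its vial along the L-shaped slot in the reader plate: up to the corner, then sideways between the two black posts until its pin is right at the end of the slot. Do not lift the carrier out of the slot or touch the vial in it, which must stay standing in the carrier; leave the spare vial and the loose beaker alone, and finish clear of everything.

Things in the scene. Friction and masses are not known exactly. Their poses are not given: they have to be found in the camera images.
- reader: Fixed grey-painted metal plate, 14 mm thick, z up. Origin on its underside; it spans x -115..105, y -95..105 mm in its own frame. An L-shaped slot, 13 mm wide, 10 mm deep, dark floor, is cut in its top: the long leg's centre line runs along the plate's +x at y = -45 mm, from x = -75 to the corner at x = +45 mm; the short leg runs from there along +y at x = +45 mm to y = 56.5 mm.
- slot_corner (a point): Centre of the slot's corner, at the height of the plate's top face (14 mm above the worktop). Axes as the reader's.
- slot_end (a point): Where the carrier's axis stands when its pin touches the blind end of the short leg, at the height of the plate's top face. Two black posts (16 x 26 mm, 44 mm tall above the plate) stand 50 mm to either side of it along the plate's x, leaving 84 mm between them.
- carrier: Loose round steel cup, 64 mm in diameter, 24 mm high, lower rim rounded, 0.2 to 0.4 kg, flat on the plate (side wall 14 to 38 mm above the worktop). Origin at the centre of its underside, z up; it may turn freely about z. A 10 mm pin under its centre goes 8 mm down into the slot with 3 mm of play. A vial stands in its 29 mm bore, whose floor is 6 mm above the origin.
- sample_vial: Loose glass vial with a white cap, 25 mm in diameter and 57 mm tall, standing in the carrier; its top is about 77 mm above the worktop. Origin at the centre of its base, z up.
- spare_vial: Loose vial with a blue cap, 25 mm in diameter and 57 mm tall, standing on the plate in the inner angle of the L. Origin at the centre of its base, z up.
- loose_beaker: Loose plastic beaker, 44 mm in diameter and 56 mm tall, on the worktop beside the plate's +y edge. Origin at the centre of its base, z up.
Things that resemble listed ones, but are neither listed nor needed, are in the scene too. Of the things that look like the carrier, the largest one is meant. What is shaped like the sample_vial but pink is not meant.

How it is judged:
By the outcome, as a careful person would: the job done as asked, in the order asked, and still so for the second after the job is handed in, with the robot touching nothing.
It also fails if it takes over 64 s, if anything falls off the work surface, if the arm or the gripper's body presses on something with over 40 N, if the wrist force passes 120 N, or if a joint passes its speed limit or range.

## Working session

There is one attempt and no reset: what is moved stays moved. The work goes in short steps, Python scripts to look and compute and a tool call to move; the robot and the scene stay as the last step left them, time stands still between calls to the robot, and variables do not carry over. Pictures are saved under pics/ and viewed, at most 10 in all, crops included, and the job is handed in when it is done.

Besides the shell and the picture viewer there is one more tool, called after ">>>" in YAML: its name, and indented under it one key for each argument. drive_tool: Moves the arm, as the interface text tells. Its arguments: {"type":"object","properties":{"increments":{"type":"array","items":{"type":"array","items":{"type":"number"}}},"claw":{"type":"number"},"force":{"type":"number"}},"required":["increments"]}

```bash
mkdir -p pics; python3 - <<'E'
from bench import *
import cv2
s=read_state();print(s)
for n in("top","scene"):
    cv2.imwrite(f"pics/{n}0.png",camera(n));c=get_calibration(n);print(n,c)
E
```

```text
{'time': 0.0, 'joint_positions': array([-1.16963254,  0.3328228 , -0.0647018 ,  1.4609151 ,  0.02159621,
        1.34992428, -0.0884787 ]), 'joint_vel': array([-3.82612015e-05, -9.17495969e-04, -1.60686583e-04,  9.09730710e-04,
       -5.81132852e-04,  7.46178799e-04, -1.05039578e-03]), 'joint_torque': array([-3.42747071e-04, -6.23283434e+01,  2.42859236e-02, -3.89876318e+01,
       -6.12948881e-02,  4.02751495e-02,  1.15424359e-04]), 'ee_pos': array([0.25684212, 0.56936645, 0.22179712]), 'eef_rot': array([ 2.10279201e-01,  9.77641133e-01, -6.77463267e-04, -1.14606996e-04]), 'ft_force': array([-0.01526657, -0.20456903, -0.72884946]), 'torque': array([ 0.02047717,  0.03891762, -0.05784036]), 'grip_force': 0.0, 'width': 0.08676728876020938}
top {'K': array([[492.33796873,   0.        , 319.13516476],
       [  0.        , 492.33796873, 200.88674006],
       [  0.        ,   0.        ,   1.        ]]), 'position': array([0.42890128, 0.03873211, 1.16305825]), 'rotation': array([-0.70368597,  0.70925736, -0.03612651,  0.02179269])}
scene {'K': array([[426.42968184,   0.        , 317.73980068],
       [  0.        , 426.42968184, 198.18101299],
       [  0.        ,   0.        ,   1.        ]]), 'position': array([ 0.04724336, -0.61110025,  0.46688477]), 'rotation': array([ 0.80602319, -0.27003651,  0.16890215, -0.49887771])}
```

View pics/top0.png

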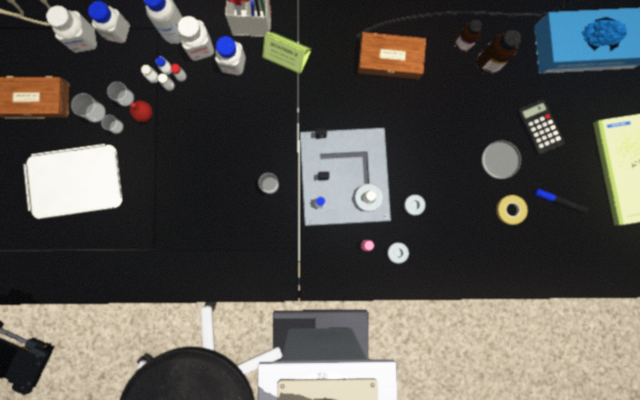

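View pics/scene0.png

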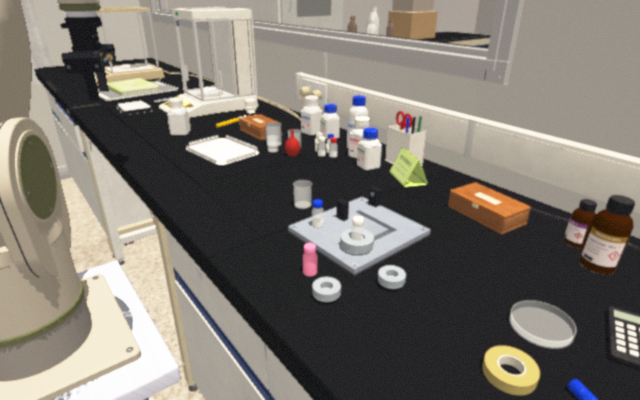

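The top view shows the plate at (300–390, 128–225), the carrier with its vial near (369,197), the corner near (366,154), the slot end near (321,156), the posts at (320,133) and (322,176), the spare vial at (319,202) and the beaker at (268,183). Next I'll enlarge it for accurate positions.

```bash
python3 - <<'E'
import cv2
i=cv2.imread("pics/top0.png")[115:235,250:410]
cv2.imwrite("pics/crop0.png",cv2.resize(i,None,fx=5,fy=5,interpolation=cv2.INTER_CUBIC))
E
cat > h.py <<'E'
from bench import *
import numpy as np, cv2
from scipy.spatial.transform import Rotation as R
def ray(n,u,v,z):
    c=get_calibration(n);K=c["K"];d=R.from_quat(c["rotation"]).apply(np.linalg.solve(K,[u,v,1]));p=np.array(c["position"])
    return (p+d*(z-p[2])/d[2])
def proj(n,P):
    c=get_calibration(n);q=R.from_quat(c["rotation"]).inv().apply(np.array(P)-c["position"]);u=c["K"]@q;return u[:2]/u[2]
E
```

```text
(no output)
```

View pics/crop0.png

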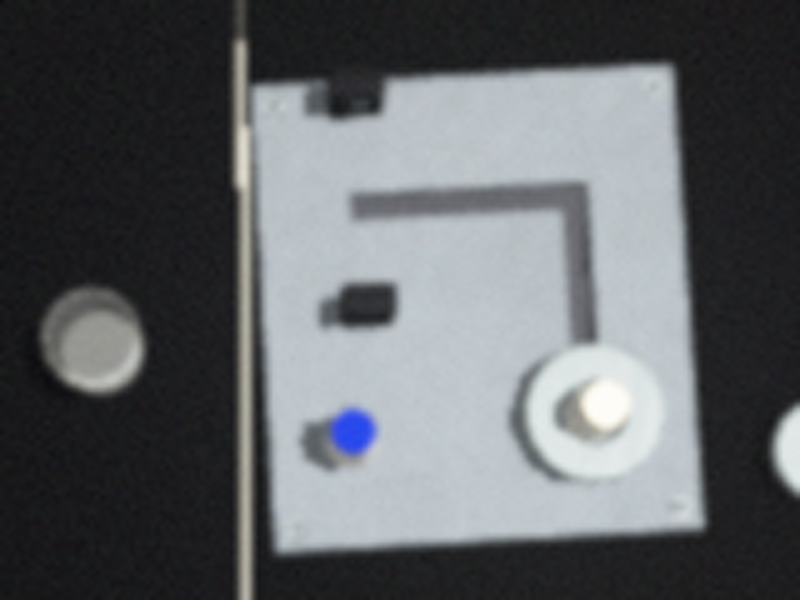

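The enlarged crop shows the plate corners at (252,86), (675,65), (705,525) and (276,552). The slot end is at (351,206), the corner's outer angle at (587,183), the carrier's top rim centred on (594,412), the spare vial's cap at (353,432) and the beaker near (92,341).

```bash
cat >> h.py <<'E'
def crop(x,y): return 250+(x+.5)/5-.5, 115+(y+.5)/5-.5
E
python3 - <<'E'
from h import *
from scipy.optimize import least_squares
L=np.array([[105,105],[105,-95],[-115,-95],[-115,105],[51.5,-51.5],[45,56.5]])/1e3
W=np.array([ray("top",*crop(*p),.014)[:2] for p in [(252,86),(675,65),(705,525),(276,552),(587,183),(351,206)]])
T=lambda p,l:np.c_[np.cos(p[2])*l[:,0]-np.sin(p[2])*l[:,1]+p[0],np.sin(p[2])*l[:,0]+np.cos(p[2])*l[:,1]+p[1]]
r=least_squares(lambda p:(T(p,L)-W).ravel(),[.4,0,0])
print(r.x,np.round((T(r.x,L)-W)*1e3,1))
c=r.x
loc=lambda w:(np.array([[np.cos(c[2]),np.sin(c[2])],[-np.sin(c[2]),np.cos(c[2])]])@(w[:2]-c[:2])*1e3).round(1)
for n,p,z in [("carrier",(594,412),.038),("cap",(605,403),.077),("spare",(353,432),.071),("beaker",(92,341),.03),("post1",(355,95),.058),("post2",(369,305),.058)]:
    w=ray("top",*crop(*p),z);print(n,w.round(4),loc(w))
print("pts",T(c,np.array([[45,-45],[45,51.5],[-75,-45]])/1e3).round(4))
E
```

```text
[ 0.58744471 -0.05031353  0.0488322 ] [[-0.4  0.8]
 [ 0.   2.1]
 [-0.8  1.2]
 [ 0.4  0. ]
 [ 1.   0.1]
 [-0.3 -4.2]]
carrier [ 0.5294 -0.0979  0.038 ] [-60.3 -44.7]
cap [ 0.5299 -0.0981  0.077 ] [-59.8 -44.9]
spare [0.5182 0.0138 0.071 ] [-66.   67.4]
beaker [0.5647 0.1332 0.03  ] [-13.8 184.4]
post1 [0.6734 0.0112 0.058 ] [88.8 57.3]
post2 [0.5769 0.0058 0.058 ] [-7.8 56.5]
pts [[ 0.6346 -0.0931]
 [ 0.6299  0.0033]
 [ 0.5147 -0.0989]]
```

```bash
cat >> h.py <<'E'
C=np.array([.5874,-.0493]);A=.0488
M=np.array([[np.cos(A),-np.sin(A)],[np.sin(A),np.cos(A)]])
RT=R.from_matrix(np.array([[-np.sin(A),np.cos(A),0],[np.cos(A),np.sin(A),0],[0,0,-1]]).T) # tool x=plate y, y=plate x
def loc(w): return M.T@(np.array(w)[:2]-C)*1e3
def go(x,y,z):  # plate mm, world z mm -> increment for the whole way
    s=read_state();q=R.from_quat(s["eef_rot"]);w=np.r_[C+M@np.array([x,y])/1e3,z/1e3]
    print("t",s["time"],"loc",loc(s["ee_pos"]).round(1),"z",s["ee_pos"][2].round(4),"f",s["ft_force"].round(1))
    print("inc",(q.inv().apply(w-s["ee_pos"])/.3).round(3),((q.inv()*RT).as_rotvec()/(np.pi/4)).round(3))
E
python3 - <<'E'
import bench
from h import *
print([k for k in dir(bench) if not k.startswith('_')],getattr(bench,"hold_point_z",None))
w=ray("top",368,245,.06);print(w,loc(w))
for u,v in [(415,205),(398,253)]: print(loc(ray("top",u,v,.02)))
go(-112,-45,180)
E
```

```text
['PlanningError', 'camera', 'close_job', 'get_calibration', 'hold_point_z', 'read_state'] 0.0187
[ 0.41964872 -0.09248488  0.06      ] [-169.65815974  -34.95045731]
[ -83.63795368 -155.71455043]
[-192.66492398 -108.02814078]
t 0.1 loc [-300.   634.1] z 0.2218 f [-0.6 -0.6 -0.2]
inc [-1.588 -1.73   0.142] [-1.000e-03  1.000e-03  1.398e+00]
```

>>> drive_tool:
  increments:
    - [-0.04, -0.04, 0, 0, 0, 0.05]
    - [-0.12, -0.13, 0, 0, 0, 0.15]
    - [-0.2, -0.22, 0, 0, 0, 0.3]
    - [-0.28, -0.31, 0, 0, 0, 0.4]
    - [-0.36, -0.4, 0, 0, 0, 0.5]
  claw: 1
  force: 20

```text
time: 0.52
ee_pos: [0.3063, 0.4141, 0.2221]
eef_rot: [0.399, 0.917, -0.0, -0.0]
ft_force: [1.5, 0.6, 0.3]
width: 0.0615
grip_force: 0.0
```

```bash
python3 -c "
from h import *
go(-112,-45,180)"
```

```text
t 0.5167 loc [-258.2  476.6] z 0.2221 f [1.5 0.6 0.3]
inc [-1.643 -0.75   0.141] [-0.001  0.     0.893]
```

>>> drive_tool:
  increments:
    - [-0.1, -0.045, 0, 0, 0, 0.1]
    - [-0.22, -0.1, 0, 0, 0, 0.2]
    - [-0.34, -0.155, 0, 0, 0, 0.3]
    - [-0.46, -0.21, 0, 0, 0, 0.4]
    - [-0.58, -0.26, 0, 0, 0, 0.5]

```text
time: 0.93
ee_pos: [0.3684, 0.2337, 0.2224]
eef_rot: [0.57, 0.822, -0.0, -0.0]
ft_force: [0.8, 0.4, -0.2]
width: 0.0288
grip_force: 0.0
```

```bash
python3 -c "
from h import *
go(-112,-45,180)"
```

```text
t 0.9333 loc [-205.   293.3] z 0.2224 f [ 0.8  0.4 -0.2]
inc [-1.169 -0.048  0.141] [-0.    -0.     0.394]
```

>>> drive_tool:
  increments:
    - [-0.12, 0, 0, 0, 0, 0.08]
    - [-0.24, 0, 0, 0, 0, 0.16]
    - [-0.36, 0, 0, 0, 0, 0.24]
    - [-0.48, 0, 0, 0, 0, 0.32]
    - [-0.6, 0, 0, 0, 0, 0.38]

```text
time: 1.35
ee_pos: [0.4322, 0.0655, 0.2225]
eef_rot: [0.686, 0.728, 0.0, -0.0]
ft_force: [2.0, 0.8, 0.0]
width: 0.0022
grip_force: 0.0
```

```bash
python3 -c "
from h import *
go(-112,-45,180)"
```

```text
t 1.35 loc [-149.4  122.3] z 0.2225 f [2.  0.8 0. ]
inc [-0.559  0.119  0.141] [ 0.    -0.     0.014]
```

>>> drive_tool:
  increments:
    - [-0.12, 0.03, 0, 0, 0, 0]
    - [-0.24, 0.06, 0, 0, 0, 0]
    - [-0.36, 0.09, 0.03, 0, 0, 0]
    - [-0.46, 0.1, 0.08, 0, 0, 0]
    - [-0.5, 0.11, 0.12, 0, 0, 0]

```text
time: 1.77
ee_pos: [0.4743, -0.085, 0.186]
eef_rot: [0.686, 0.727, -0.0, 0.001]
ft_force: [-0.9, 0.2, 0.0]
width: 0.0004
grip_force: 0.0
```

>>> drive_tool:
  increments:
    - [0, 0, 0, 0, 0, 0]
    - [0, 0, 0, 0, 0, 0]
    - [0, 0, 0, 0, 0, 0]
    - [0, 0, 0, 0, 0, 0]
    - [0, 0, 0, 0, 0, 0]

```text
time: 2.18
ee_pos: [0.4748, -0.0791, 0.1871]
eef_rot: [0.684, 0.73, 0.0, 0.0]
ft_force: [-0.2, 0.0, 0.5]
width: 0.0001
grip_force: 0.0
```

```bash
python3 -c "
from h import *
go(-112,-45,100)
print(get_calibration('wrist'))
cv2.imwrite('pics/w1.png',camera('wrist'))"
```

```text
t 2.1833 loc [-113.9  -24.3] z 0.1871 f [-0.2  0.   0.5]
inc [-0.069  0.005  0.29 ] [ 0.001 -0.001  0.021]
{'K': array([[309.70691629,   0.        , 318.78571424],
       [  0.        , 309.70691629, 197.7474076 ],
       [  0.        ,   0.        ,   1.        ]]), 'position': array([ 0.47039885, -0.00871078,  0.35050603]), 'rotation': array([0.99081663, 0.03226916, 0.00469029, 0.13122161])}
```

View pics/w1.png

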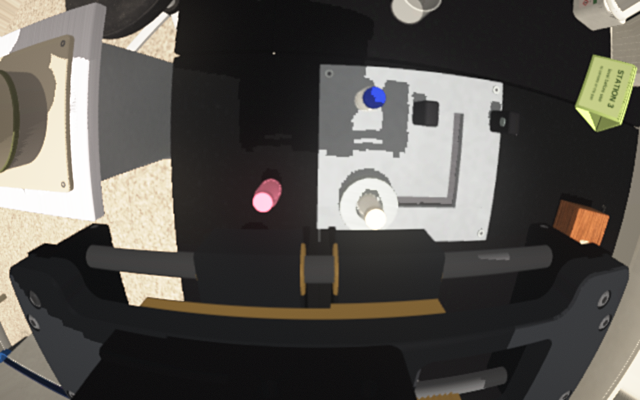

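The wrist view shows the carrier rim centred near (369,201), the pink vial at (267,196), the spare vial's cap at (375,97), the slot corner near (452,202), the slot end near (460,115) and plate corners at (320,65), (503,83) and (487,241). I'll check these against the top-camera estimate.

```bash
cat >> h.py <<'E'
def wray(cal,u,v,z):
    K=cal["K"];d=np.array([u-K[0,2],v-K[1,2]])/K[0,0];r=np.hypot(*d)
    d=R.from_quat(cal["rotation"]).apply(np.r_[d/r*np.sin(r),np.cos(r)]);p=cal["position"]
    return p+d*(z-p[2])/d[2]
E
python3 - <<'E'
from h import *
c=get_calibration("wrist")
for n,u,v,z in [("car",369,201,.038),("pinktop",263,202,.057),("c-+",320,65,.014),("c++",503,83,.014),("c+-",487,241,.014),("corner",452,201,.012),("end",460,114,.014),("spare",375,97,.071)]:
    print(n,loc(wray(c,u,v,z)).round(1))
E
```

```text
car [-60.2 -40.9]
pinktop [-168.9  -38.3]
c-+ [-114.2  102.2]
c++ [107.3 102.7]
c+- [ 109.2 -100.1]
corner [ 48.3 -46.7]
end [47.8 57.8]
spare [-64.5  65.2]
```

>>> drive_tool:
  increments:
    - [-0.02, 0.005, 0.05, 0, 0, 0.02]
    - [-0.04, 0.005, 0.1, 0, 0, 0.02]
    - [-0.06, 0.005, 0.16, 0, 0, 0.02]
    - [-0.07, 0.005, 0.23, 0, 0, 0.02]
    - [-0.07, 0.005, 0.29, 0, 0, 0.02]

```text
time: 2.65
ee_pos: [0.4774, -0.1013, 0.0988]
eef_rot: [0.69, 0.724, 0.0, 0.0]
ft_force: [-0.1, 0.4, -0.1]
width: 0.0003
grip_force: 0.0
```

>>> drive_tool:
  increments:
    - [0, 0, 0, 0, 0, 0]
    - [0, 0, 0, 0, 0, 0]
    - [0, 0, 0, 0, 0, 0]
    - [0, 0, 0, 0, 0, 0]
    - [0, 0, 0, 0, 0, 0]

```text
time: 3.07
ee_pos: [0.4781, -0.1009, 0.1007]
eef_rot: [0.69, 0.724, 0.001, 0.001]
ft_force: [-0.3, -0.0, 0.2]
width: 0.0009
grip_force: 0.0
```

```bash
python3 -c "
from h import *
go(-113,-45,22)"
```

```text
t 3.0667 loc [-111.7  -46.2] z 0.1007 f [-0.3 -0.   0.2]
inc [ 0.004 -0.005  0.262] [ 0.003 -0.    -0.001]
```

>>> drive_tool:
  increments:
    - [0.004, -0.005, 0.06, 0, 0, 0]
    - [0.004, -0.005, 0.12, 0, 0, 0]
    - [0.004, -0.005, 0.18, 0, 0, 0]
    - [0.004, -0.005, 0.23, 0, 0, 0]
    - [0.004, -0.005, 0.255, 0, 0, 0]

```text
time: 3.48
ee_pos: [0.4754, -0.0997, 0.022]
eef_rot: [0.69, 0.724, -0.0, -0.0]
ft_force: [-0.7, 0.5, -0.1]
width: 0.0004
grip_force: 0.0
```

>>> drive_tool:
  increments:
    - [0, 0, 0, 0, 0, 0]
    - [0, 0, 0, 0, 0, 0]
    - [0, 0.01, 0, 0, 0, 0]
    - [0, 0.015, 0, 0, 0, 0]
    - [0, 0.02, 0, 0, 0, 0]

```text
time: 3.9
ee_pos: [0.4827, -0.0996, 0.0238]
eef_rot: [0.69, 0.724, 0.001, 0.0]
ft_force: [-0.0, -0.6, 0.6]
width: 0.0006
grip_force: 0.0
```

```bash
python3 -c "
from h import *
go(-2,-45,23)"
```

```text
t 3.9 loc [-107.   -45.2] z 0.0238 f [-0.  -0.6  0.6]
inc [0.001 0.35  0.003] [ 0.002 -0.    -0.002]
```

>>> drive_tool:
  increments:
    - [0, 0.008, 0, 0, 0, 0]
    - [0, 0.016, 0, 0, 0, 0]
    - [0, 0.024, 0, 0, 0, 0]
    - [0, 0.032, 0, 0, 0, 0]
    - [0, 0.04, 0, 0, 0, 0]

```text
time: 4.32
ee_pos: [0.4936, -0.0991, 0.0229]
eef_rot: [0.69, 0.724, -0.0, -0.0]
ft_force: [-2.6, 0.4, 1.7]
width: 0.0004
grip_force: 1.1
```

>>> drive_tool:
  increments:
    - [0, 0.01, 0, 0, 0, 0]
    - [0, 0.02, 0, 0, 0, 0]
    - [0, 0.03, 0, 0, 0, 0]
    - [0, 0.04, 0, 0, 0, 0]
    - [0, 0.05, 0, 0, 0, 0]

```text
time: 4.73
ee_pos: [0.509, -0.0983, 0.023]
eef_rot: [0.69, 0.724, -0.0, -0.0]
ft_force: [-1.9, -0.3, -0.3]
width: 0.0007
grip_force: 1.0
```

```bash
python3 -c "
from h import *
go(-2,-45,23)
cv2.imwrite('pics/t2.png',cv2.resize(camera('top')[115:235,250:410],None,fx=5,fy=5,interpolation=cv2.INTER_CUBIC))"
```

```text
t 4.7333 loc [-80.7 -45.2] z 0.023 f [-1.9 -0.3 -0.3]
inc [ 0.001  0.262 -0.   ] [-0.    -0.    -0.002]
```

View pics/t2.png

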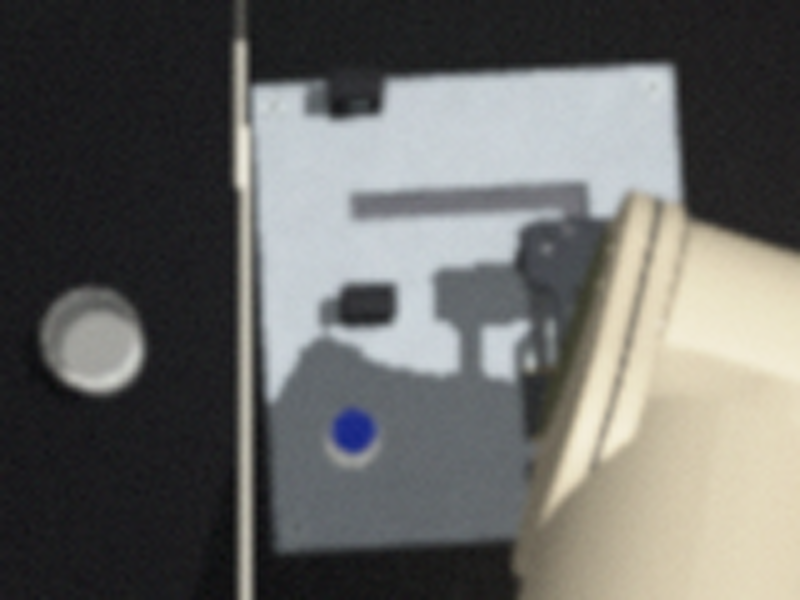

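The arm hides the carrier in this view; the other objects haven't moved. The push force of about 2 N shows contact, so I'll continue.

>>> drive_tool:
  increments:
    - [0, 0.011, 0, 0, 0, 0]
    - [0, 0.022, 0, 0, 0, 0]
    - [0, 0.033, 0, 0, 0, 0]
    - [0, 0.044, 0, 0, 0, 0]
    - [0, 0.055, 0, 0, 0, 0]

```text
time: 5.2
ee_pos: [0.5256, -0.0976, 0.023]
eef_rot: [0.69, 0.724, 0.0, 0.0]
ft_force: [-1.7, 0.5, 0.1]
width: 0.0005
grip_force: 0.9
```

>>> drive_tool:
  increments:
    - [0, 0.011, 0, 0, 0, 0]
    - [0, 0.022, 0, 0, 0, 0]
    - [0, 0.033, 0, 0, 0, 0]
    - [0, 0.044, 0, 0, 0, 0]
    - [0, 0.055, 0, 0, 0, 0]

```text
time: 5.62
ee_pos: [0.542, -0.0968, 0.023]
eef_rot: [0.69, 0.724, 0.0, -0.0]
ft_force: [-1.8, 1.1, -0.0]
width: 0.0003
grip_force: 0.9
```

>>> drive_tool:
  increments:
    - [0, 0.011, 0, 0, 0, 0]
    - [0, 0.022, 0, 0, 0, 0]
    - [0, 0.033, 0, 0, 0, 0]
    - [0, 0.044, 0, 0, 0, 0]
    - [0, 0.055, 0, 0, 0, 0]

```text
time: 6.03
ee_pos: [0.5585, -0.0961, 0.023]
eef_rot: [0.69, 0.724, 0.0, -0.0]
ft_force: [-1.5, 1.4, -0.1]
width: 0.0007
grip_force: 0.9
```

```bash
python3 -c "
from h import *
go(-2,-45,23)
cv2.imwrite('pics/w2.png',camera('wrist'))"
```

```text
t 6.0333 loc [-31.2 -45.3] z 0.023 f [-1.5  1.4 -0.1]
inc [0.001 0.097 0.   ] [-0.    -0.    -0.002]
```

View pics/w2.png

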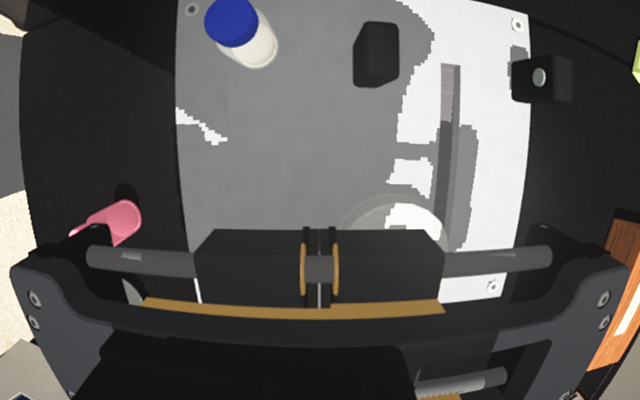

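The wrist view shows the carrier's rim (345–445, 190–250) ahead of the fingers, with everything else untouched. I'll carry on to the corner, watching the force.

>>> drive_tool:
  increments:
    - [0, 0.011, 0, 0, 0, 0]
    - [0, 0.022, 0, 0, 0, 0]
    - [0, 0.033, 0, 0, 0, 0]
    - [0, 0.044, 0, 0, 0, 0]
    - [0, 0.055, 0, 0, 0, 0]

```text
time: 6.5
ee_pos: [0.575, -0.0953, 0.023]
eef_rot: [0.69, 0.724, 0.0, -0.0]
ft_force: [-1.9, 1.0, 0.8]
width: 0.0004
grip_force: 1.2
```

>>> drive_tool:
  increments:
    - [0, 0.006, 0, 0, 0, 0]
    - [0, 0.012, 0, 0, 0, 0]
    - [0, 0.018, 0, 0, 0, 0]
    - [0, 0.024, 0, 0, 0, 0]
    - [0, 0.03, 0, 0, 0, 0]

```text
time: 6.92
ee_pos: [0.5838, -0.0948, 0.023]
eef_rot: [0.69, 0.724, 0.0, -0.0]
ft_force: [-1.9, 1.2, -0.3]
width: 0.0007
grip_force: 1.2
```

```bash
python3 -c "
from h import *
go(-2,-45,23)"
```

```text
t 6.9167 loc [ -5.8 -45.3] z 0.023 f [-1.9  1.2 -0.3]
inc [0.001 0.013 0.   ] [-0.    -0.    -0.002]
```

>>> drive_tool:
  increments:
    - [0, 0.003, 0, 0, 0, 0]
    - [0, 0.006, 0, 0, 0, 0]
    - [0, 0.009, 0, 0, 0, 0]
    - [0, 0.012, 0, 0, 0, 0]
    - [0, 0.014, 0, 0, 0, 0]

```text
time: 7.33
ee_pos: [0.5879, -0.0946, 0.023]
eef_rot: [0.69, 0.724, 0.0, -0.0]
ft_force: [-2.2, 0.8, 0.9]
width: 0.0004
grip_force: 1.2
```

>>> drive_tool:
  increments:
    - [0, 0.002, 0, 0, 0, 0]
    - [0, 0.004, 0, 0, 0, 0]
    - [0, 0.006, 0, 0, 0, 0]
    - [0, 0.008, 0, 0, 0, 0]
    - [0, 0.01, 0, 0, 0, 0]

```text
time: 7.75
ee_pos: [0.5909, -0.0945, 0.023]
eef_rot: [0.69, 0.724, 0.0, -0.0]
ft_force: [-3.2, 1.4, 1.5]
width: 0.0006
grip_force: 1.3
```

```bash
python3 -c "
from h import *
go(-2,-45,23)"
```

```text
t 7.75 loc [  1.3 -45.3] z 0.023 f [-3.2  1.4  1.5]
inc [ 0.001 -0.011  0.   ] [-0.    -0.    -0.002]
```

>>> drive_tool:
  increments:
    - [0, 0.001, 0, 0, 0, 0]
    - [0, 0.002, 0, 0, 0, 0]
    - [0, 0.003, 0, 0, 0, 0]
    - [0, 0.004, 0, 0, 0, 0]
    - [0, 0.005, 0, 0, 0, 0]

```text
time: 8.17
ee_pos: [0.5924, -0.0945, 0.023]
eef_rot: [0.69, 0.724, 0.0, -0.0]
ft_force: [-2.5, 0.8, 1.2]
width: 0.0003
grip_force: 1.3
```

>>> drive_tool:
  increments:
    - [0, 0.001, 0, 0, 0, 0]
    - [0, 0.002, 0, 0, 0, 0]
    - [0, 0.003, 0, 0, 0, 0]
    - [0, 0.004, 0, 0, 0, 0]
    - [0, 0.005, 0, 0, 0, 0]

```text
time: 8.58
ee_pos: [0.5939, -0.0944, 0.023]
eef_rot: [0.69, 0.724, 0.0, 0.0]
ft_force: [-2.4, 0.5, 1.0]
width: 0.0008
grip_force: 1.3
```

>>> drive_tool:
  increments:
    - [0, 0.001, 0, 0, 0, 0]
    - [0, 0.002, 0, 0, 0, 0]
    - [0, 0.003, 0, 0, 0, 0]
    - [0, 0.004, 0, 0, 0, 0]
    - [0, 0.005, 0, 0, 0, 0]

```text
time: 9.0
ee_pos: [0.5952, -0.0943, 0.023]
eef_rot: [0.69, 0.724, -0.0, -0.0]
ft_force: [-4.5, 1.1, 3.5]
width: 0.0007
grip_force: 2.2
```

>>> drive_tool:
  increments:
    - [0, 0.001, 0, 0, 0, 0]
    - [0, 0.002, 0, 0, 0, 0]
    - [0, 0.003, 0, 0, 0, 0]
    - [0, 0.004, 0, 0, 0, 0]
    - [0, 0.005, 0, 0, 0, 0]

```text
time: 9.42
ee_pos: [0.5954, -0.0943, 0.0228]
eef_rot: [0.69, 0.724, -0.001, -0.001]
ft_force: [-10.5, 0.3, 6.7]
width: 0.0007
grip_force: 5.1
```

```bash
python3 -c "
from h import *
go(-2,-45,23)
cv2.imwrite('pics/s2.png',cv2.resize(camera('scene')[180:280,270:450],None,fx=4,fy=4,interpolation=cv2.INTER_CUBIC))"
```

```text
t 9.4167 loc [  5.8 -45.3] z 0.0228 f [-10.5   0.3   6.7]
inc [ 0.001 -0.026 -0.001] [-0.004 -0.001 -0.002]
```

View pics/s2.png

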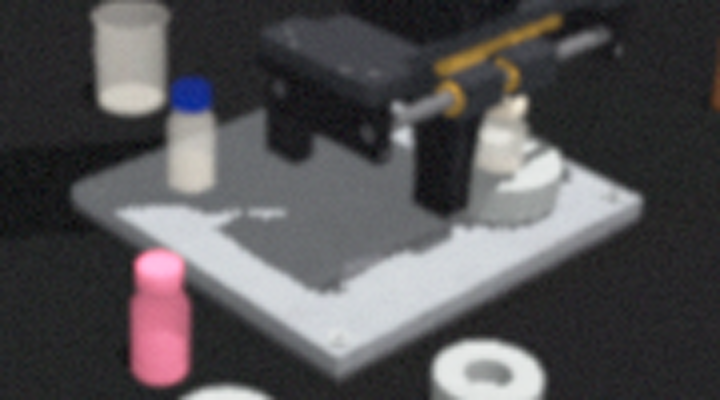

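The carrier has reached the corner: force rose to 10 N and motion stopped. The vial still stands in the carrier at about (505,130) in the crop. I'll back off and go around to the −y side.

>>> drive_tool:
  increments:
    - [0, -0.02, 0, 0, 0, 0]
    - [0, -0.04, 0, 0, 0, 0]
    - [0, -0.065, 0, 0, 0, 0]
    - [-0.02, -0.09, 0, 0, 0, 0]
    - [-0.06, -0.11, 0, 0, 0, 0]

```text
time: 9.88
ee_pos: [0.5641, -0.113, 0.023]
eef_rot: [0.689, 0.724, 0.0, -0.0]
ft_force: [-0.5, -0.0, 0.1]
width: 0.0005
grip_force: 0.0
```

>>> drive_tool:
  increments:
    - [-0.04, 0, 0, 0, 0, 0]
    - [-0.08, 0, 0, 0, 0, 0]
    - [-0.12, 0, 0, 0, 0, 0]
    - [-0.14, 0, 0, 0, 0, 0]
    - [-0.14, 0, 0, 0, 0, 0]

```text
time: 10.3
ee_pos: [0.5666, -0.1584, 0.0231]
eef_rot: [0.691, 0.723, -0.0, 0.0]
ft_force: [-0.2, 0.3, -0.3]
width: 0.0002
grip_force: 0.0
```

```bash
python3 -c "
from h import *
go(45,-101,23)"
```

```text
t 10.3 loc [ -26.1 -108. ] z 0.0231 f [-0.2  0.3 -0.3]
inc [0.024 0.237 0.   ] [ 0.     0.001 -0.005]
```

>>> drive_tool:
  increments:
    - [0, 0.05, 0, 0, 0, 0]
    - [0, 0.11, 0, 0, 0, 0]
    - [0, 0.17, 0, 0, 0, 0]
    - [0, 0.22, 0, 0, 0, 0]
    - [0, 0.235, 0, 0, 0, 0]

```text
time: 10.72
ee_pos: [0.6392, -0.1511, 0.0227]
eef_rot: [0.689, 0.724, 0.0, 0.0]
ft_force: [-0.7, 0.1, -0.6]
width: 0.0006
grip_force: 0.0
```

>>> drive_tool:
  increments:
    - [0, 0, 0, 0, 0, 0]
    - [0, 0, 0, 0, 0, 0]
    - [0, 0, 0, 0, 0, 0]
    - [0.005, 0, 0, 0, 0, 0]
    - [0.01, 0, 0, 0, 0, 0]

```text
time: 11.13
ee_pos: [0.6365, -0.1494, 0.0232]
eef_rot: [0.69, 0.723, 0.0, -0.0]
ft_force: [0.3, -0.4, -0.6]
width: 0.0007
grip_force: 0.0
```

```bash
python3 -c "
from h import *
go(46,15,23)
cv2.imwrite('pics/w3.png',camera('wrist'))"
```

```text
t 11.1333 loc [  44.1 -102.4] z 0.0232 f [ 0.3 -0.4 -0.6]
inc [0.391 0.005 0.001] [-0.    -0.    -0.002]
```

View pics/w3.png

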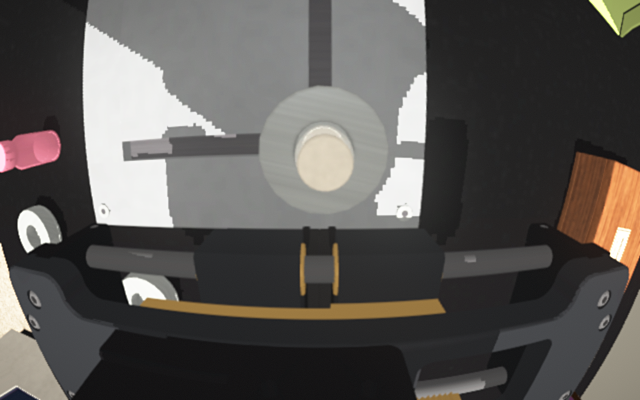

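The wrist view shows the carrier upright and centred at (323,150), with the short leg running straight ahead at column 319 in line with the fingers. Now the second push.

>>> drive_tool:
  increments:
    - [0.012, 0.005, 0, 0, 0, 0]
    - [0.022, 0.005, 0, 0, 0, 0]
    - [0.032, 0.005, 0, 0, 0, 0]
    - [0.042, 0.005, 0, 0, 0, 0]
    - [0.05, 0.005, 0, 0, 0, 0]

```text
time: 11.6
ee_pos: [0.6378, -0.1342, 0.0231]
eef_rot: [0.69, 0.724, -0.0, 0.0]
ft_force: [-0.4, -1.3, 0.4]
width: 0.0004
grip_force: 0.7
```

>>> drive_tool:
  increments:
    - [0.008, 0, 0, 0, 0, 0]
    - [0.017, 0, 0, 0, 0, 0]
    - [0.027, 0, 0, 0, 0, 0]
    - [0.038, 0, 0, 0, 0, 0]
    - [0.049, 0, 0, 0, 0, 0]

```text
time: 12.02
ee_pos: [0.6371, -0.1194, 0.0231]
eef_rot: [0.69, 0.724, 0.0, 0.0]
ft_force: [0.2, -1.6, 0.4]
width: 0.0005
grip_force: 0.7
```

>>> drive_tool:
  increments:
    - [0.011, 0, 0, 0, 0, 0]
    - [0.022, 0, 0, 0, 0, 0]
    - [0.033, 0, 0, 0, 0, 0]
    - [0.044, 0, 0, 0, 0, 0]
    - [0.055, 0, 0, 0, 0, 0]

```text
time: 12.43
ee_pos: [0.6363, -0.1029, 0.023]
eef_rot: [0.69, 0.724, 0.0, -0.0]
ft_force: [0.5, -1.4, -0.5]
width: 0.0005
grip_force: 0.8
```

```bash
python3 -c "
from h import *
go(46,15,23)
cv2.imwrite('pics/w4.png',camera('wrist'))"
```

```text
t 12.4333 loc [ 46.2 -55.9] z 0.023 f [ 0.5 -1.4 -0.5]
inc [ 0.236 -0.001  0.   ] [-0.    -0.    -0.002]
```

View pics/w4.png

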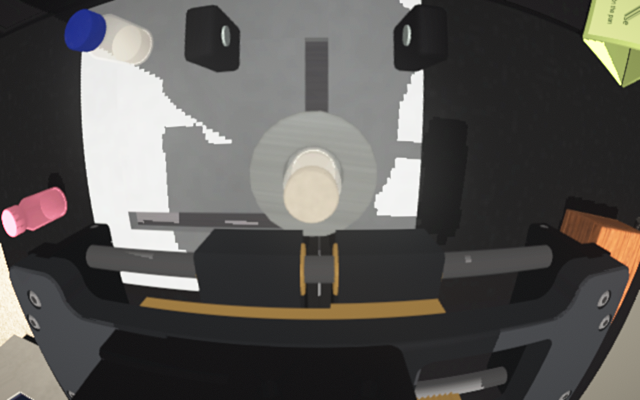

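The carrier is moving squarely up the short leg, centred at (313,175), with the vial upright and the posts clear on both sides.

>>> drive_tool:
  increments:
    - [0.011, 0, 0, 0, 0, 0]
    - [0.022, 0, 0, 0, 0, 0]
    - [0.033, 0, 0, 0, 0, 0]
    - [0.044, 0, 0, 0, 0, 0]
    - [0.055, 0, 0, 0, 0, 0]

```text
time: 12.9
ee_pos: [0.6355, -0.0863, 0.023]
eef_rot: [0.69, 0.724, 0.0, -0.0]
ft_force: [1.1, -1.2, 0.8]
width: 0.0004
grip_force: 0.8
```

>>> drive_tool:
  increments:
    - [0.011, 0, 0, 0, 0, 0]
    - [0.022, 0, 0, 0, 0, 0]
    - [0.033, 0, 0, 0, 0, 0]
    - [0.044, 0, 0, 0, 0, 0]
    - [0.055, 0, 0, 0, 0, 0]

```text
time: 13.32
ee_pos: [0.6347, -0.0698, 0.023]
eef_rot: [0.69, 0.724, 0.0, -0.0]
ft_force: [-0.0, -1.6, 0.2]
width: 0.0002
grip_force: 0.8
```

>>> drive_tool:
  increments:
    - [0.011, 0, 0, 0, 0, 0]
    - [0.022, 0, 0, 0, 0, 0]
    - [0.033, 0, 0, 0, 0, 0]
    - [0.044, 0, 0, 0, 0, 0]
    - [0.055, 0, 0, 0, 0, 0]

```text
time: 13.73
ee_pos: [0.6339, -0.0534, 0.023]
eef_rot: [0.69, 0.724, 0.0, -0.0]
ft_force: [-0.3, -2.6, -0.0]
width: 0.0004
grip_force: 0.8
```

>>> drive_tool:
  increments:
    - [0.006, 0, 0, 0, 0, 0]
    - [0.011, 0, 0, 0, 0, 0]
    - [0.015, 0, 0, 0, 0, 0]
    - [0.018, 0, 0, 0, 0, 0]
    - [0.021, 0, 0, 0, 0, 0]

```text
time: 14.15
ee_pos: [0.6336, -0.0475, 0.023]
eef_rot: [0.69, 0.724, 0.0, 0.0]
ft_force: [0.4, -2.1, 1.0]
width: 0.0006
grip_force: 0.8
```

```bash
python3 -c "
from h import *
go(46,15,23)"
```

```text
t 14.15 loc [46.3 -0.4] z 0.023 f [ 0.4 -2.1  1. ]
inc [ 0.051 -0.001  0.   ] [ 0.    -0.    -0.002]
```

>>> drive_tool:
  increments:
    - [0.004, 0, 0, 0, 0, 0]
    - [0.008, 0, 0, 0, 0, 0]
    - [0.012, 0, 0, 0, 0, 0]
    - [0.016, 0, 0, 0, 0, 0]
    - [0.02, 0, 0, 0, 0, 0]

```text
time: 14.57
ee_pos: [0.6334, -0.0413, 0.023]
eef_rot: [0.69, 0.724, 0.0, -0.0]
ft_force: [1.0, -1.5, 0.4]
width: 0.0003
grip_force: 0.8
```

>>> drive_tool:
  increments:
    - [0.002, 0, 0, 0, 0, 0]
    - [0.004, 0, 0, 0, 0, 0]
    - [0.006, 0, 0, 0, 0, 0]
    - [0.008, 0, 0, 0, 0, 0]
    - [0.01, 0, 0, 0, 0, 0]

```text
time: 14.98
ee_pos: [0.6332, -0.0384, 0.023]
eef_rot: [0.69, 0.724, 0.0, -0.0]
ft_force: [0.6, -1.9, -0.5]
width: 0.0008
grip_force: 0.8
```

>>> drive_tool:
  increments:
    - [0.001, 0, 0, 0, 0, 0]
    - [0.002, 0, 0, 0, 0, 0]
    - [0.003, 0, 0, 0, 0, 0]
    - [0.004, 0, 0, 0, 0, 0]
    - [0.006, 0, 0, 0, 0, 0]

```text
time: 15.4
ee_pos: [0.6331, -0.0367, 0.023]
eef_rot: [0.69, 0.724, 0.0, -0.0]
ft_force: [-0.2, -0.9, -0.2]
width: 0.0004
grip_force: 0.8
```

>>> drive_tool:
  increments:
    - [0.0015, 0, 0, 0, 0, 0]
    - [0.003, 0, 0, 0, 0, 0]
    - [0.0045, 0, 0, 0, 0, 0]
    - [0.006, 0, 0, 0, 0, 0]
    - [0.0075, 0, 0, 0, 0, 0]

```text
time: 15.82
ee_pos: [0.633, -0.0343, 0.023]
eef_rot: [0.69, 0.724, 0.0, -0.0]
ft_force: [0.5, -1.3, 0.3]
width: 0.0006
grip_force: 0.8
```

>>> drive_tool:
  increments:
    - [0.0015, 0, 0, 0, 0, 0]
    - [0.003, 0, 0, 0, 0, 0]
    - [0.0045, 0, 0, 0, 0, 0]
    - [0.006, 0, 0, 0, 0, 0]
    - [0.0075, 0, 0, 0, 0, 0]

```text
time: 16.23
ee_pos: [0.633, -0.0338, 0.0233]
eef_rot: [0.691, 0.723, -0.0, 0.001]
ft_force: [0.8, -7.1, 1.2]
width: 0.0005
grip_force: 3.6
```

>>> drive_tool:
  increments:
    - [0.001, 0, 0, 0, 0, 0]
    - [0.002, 0, 0, 0, 0, 0]
    - [0.003, 0, 0, 0, 0, 0]
    - [0.004, 0, 0, 0, 0, 0]
    - [0.006, 0, 0, 0, 0, 0]

```text
time: 16.65
ee_pos: [0.633, -0.0335, 0.0234]
eef_rot: [0.691, 0.723, -0.001, 0.001]
ft_force: [1.1, -10.8, 2.0]
width: 0.0004
grip_force: 5.5
```

The carrier has stopped firmly at about 10 N, at the slot end. I'll retreat straight back, then up and away.

>>> drive_tool:
  increments:
    - [-0.012, 0, 0, 0, 0, 0]
    - [-0.03, 0, 0, 0, 0, 0]
    - [-0.06, 0, 0, 0, 0, 0]
    - [-0.11, 0, 0, 0, 0, 0]
    - [-0.17, 0, 0, 0, 0, 0]

```text
time: 17.07
ee_pos: [0.6353, -0.0813, 0.0229]
eef_rot: [0.689, 0.724, 0.0, -0.0]
ft_force: [-0.2, -0.7, -1.0]
width: 0.0007
grip_force: 0.0
```

>>> drive_tool:
  increments:
    - [-0.06, 0, 0, 0, 0, 0]
    - [-0.13, 0, 0, 0, 0, 0]
    - [-0.2, 0, -0.05, 0, 0, 0]
    - [-0.27, 0, -0.12, 0, 0, 0]
    - [-0.33, 0, -0.2, 0, 0, 0]

```text
time: 17.48
ee_pos: [0.6386, -0.1829, 0.0828]
eef_rot: [0.691, 0.723, -0.001, -0.001]
ft_force: [-0.2, -0.0, 0.2]
width: 0.0007
grip_force: 0.0
```

>>> drive_tool:
  increments:
    - [-0.07, 0, -0.09, 0, 0, 0]
    - [-0.15, 0, -0.18, 0, 0, 0]
    - [-0.25, 0, -0.27, 0, 0, 0]
    - [-0.33, 0, -0.33, 0, 0, 0]
    - [-0.35, 0, -0.35, 0, 0, 0]

```text
time: 17.9
ee_pos: [0.6438, -0.2923, 0.1919]
eef_rot: [0.692, 0.722, -0.0, 0.003]
ft_force: [0.5, -1.7, 0.8]
width: 0.0005
grip_force: 0.0
```

>>> drive_tool:
  increments:
    - [0, 0, 0, 0, 0, 0]
    - [0, 0, 0, 0, 0, 0]
    - [0, 0, 0, 0, 0, 0]
    - [0, 0, 0, 0, 0, 0]
    - [0, 0, 0, 0, 0, 0]

```text
time: 18.32
ee_pos: [0.645, -0.2834, 0.1869]
eef_rot: [0.689, 0.724, 0.0, -0.001]
ft_force: [-0.3, -0.1, 0.1]
width: 0.0006
grip_force: 0.0
```

```bash
python3 -c "
from h import *
go(46,15,23)
cv2.imwrite('pics/t5.png',cv2.resize(camera('top')[115:235,250:410],None,fx=5,fy=5,interpolation=cv2.INTER_CUBIC))"
```

```text
t 18.3167 loc [  46.2 -236.6] z 0.1869 f [-0.3 -0.1  0.1]
inc [0.838 0.001 0.548] [-0.002 -0.002  0.001]
```

View pics/t5.png

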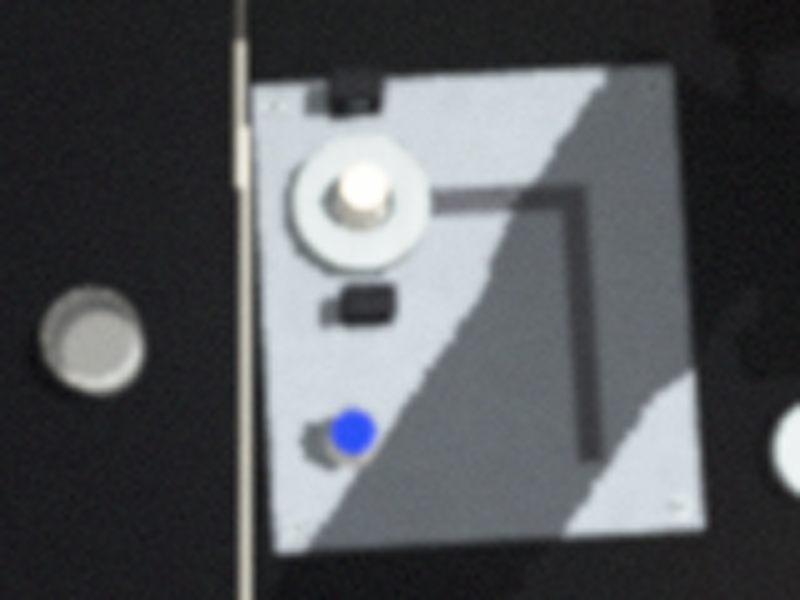

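The carrier is centred at (361,202), midway between the posts (355,95) and (369,305) and at the slot end. The vial stands upright, and the spare vial at (353,432) and the beaker haven't moved. Handing in.

```bash
python3 -c "
from bench import *
print(close_job())"
```

```text
the job is handed in; nothing more can be done
None
```

The carrier is at the end of the slot, between the two posts, with its vial still standing. The spare vial and beaker haven't moved, the arm is clear, and the job was handed in at about 18 s.

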